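# Run the fingertips round a row of open tube caps

### The job

Shut the seven tube caps that stand ajar on the round metal cooling block: starting at the red cap, run your closed fingertips gently round the curved row in one stroke to the last blue cap, so that each cap folds down flat in turn, and do not raise the fingertips away from the row in mid-stroke. Do not grip or lift the block, leave it standing about where it is and leave the other things on the bench alone; finish clear of everything.

Things in the scene. Friction and masses are not known exactly. Their poses are not given: they have to be found in the camera images.
- block: Loose round aluminium cooling block, 0.9 kg, 140 mm across, 44 mm high, flat top. Origin: centre of its underside, z up. Seven tubes with snap caps sit on a circle of radius 56 mm about its axis: cap n at the angle (n - 4) x 25.7 degrees from the block's +x axis towards +y (red cap 1 at -77.1, cap 7 at +77.1), counter-clockwise seen from above. The other half of the circle is flat black holes.
- first (a point): top centre of cap 1 (red) when shut, fixed to the block 53 mm above its underside. All caps: disc 13.6 mm across, 3 mm thick, top of a shut cap 53 mm above the block's underside. The hinge lies 9 mm before the disc's centre (for cap 1, on the side away from cap 2), the thumb tab ends 10.5 mm after it.
- last (a point): top centre of cap 7 (blue, far end of the row) when shut, fixed to the block 53 mm above its underside. Open caps rise from hinge to tab in the direction 1 to 7: fingertips sliding that way 1 to 2 mm above the height of the shut caps fold them down in turn with 1 to 3 N (hinge friction 0.003 N m); the other way they catch the tabs.
- knob (a point): top centre of the block's black lifting knob, on its axis, 18 mm across, 70 mm above the underside: fixed to the block, not needed, keep the fingers off it
- cap1 (a joint): hinge of cap 1 (red): 0 is shut, it starts ajar at 0.25 to 0.40 rad (tab up to 8 mm above its shut height), stop at 0.75; friction keeps it where it is left; it counts as shut below 0.15 rad (tab end within about 2.9 mm)
- cap2 (a joint): hinge of cap 2 (blue): 0 is shut, it starts ajar at 0.25 to 0.40 rad (tab up to 8 mm above its shut height), stop at 0.75; friction keeps it where it is left; it counts as shut below 0.15 rad (tab end within about 2.9 mm)
- cap3 (a joint): hinge of cap 3 (blue): 0 is shut, it starts ajar at 0.25 to 0.40 rad (tab up to 8 mm above its shut height), stop at 0.75; friction keeps it where it is left; it counts as shut below 0.15 rad (tab end within about 2.9 mm)
- cap4 (a joint): hinge of cap 4 (blue): 0 is shut, it starts ajar at 0.25 to 0.40 rad (tab up to 8 mm above its shut height), stop at 0.75; friction keeps it where it is left; it counts as shut below 0.15 rad (tab end within about 2.9 mm)
- cap5 (a joint): hinge of cap 5 (blue): 0 is shut, it starts ajar at 0.25 to 0.40 rad (tab up to 8 mm above its shut height), stop at 0.75; friction keeps it where it is left; it counts as shut below 0.15 rad (tab end within about 2.9 mm)
- cap6 (a joint): hinge of cap 6 (blue): 0 is shut, it starts ajar at 0.25 to 0.40 rad (tab up to 8 mm above its shut height), stop at 0.75; friction keeps it where it is left; it counts as shut below 0.15 rad (tab end within about 2.9 mm)
- cap7 (a joint): hinge of cap 7 (blue): 0 is shut, it starts ajar at 0.25 to 0.40 rad (tab up to 8 mm above its shut height), stop at 0.75; friction keeps it where it is left; it counts as shut below 0.15 rad (tab end within about 2.9 mm)
- timer: grey countdown timer 70 x 66 x 18 mm lying flat, bystander; origin centre of underside
- tube: standing sample tube with purple cap, 18 mm across, 78 mm high, bystander; origin centre of underside
- pink_bottle: pink bottle with white cap, 48 mm across, 104 mm high, bystander; origin centre of underside
- beaker: clear beaker 65 mm across, 82 mm high, bystander; origin centre of underside
- plate: white well plate 86 x 128 x 14 mm lying flat, bystander; origin centre of underside

How it is judged:
On the way, in this order (a step that is already met when the one before it is completed fails the run):
1. the red cap is shut while the caps from the fourth on are still open (value of joint cap1 below 0.15 rad and value of joint each of cap4, cap5, cap6, cap7 above 0.22 rad), for 0.05 s.
2. the first four caps are shut while the last is still open (value of joint each of cap1, cap2, cap3, cap4 below 0.15 rad and value of joint cap7 above 0.22 rad), for 0.05 s.
3. all seven caps are shut (value of joint each of cap1, cap2, cap3, cap4, cap5, cap6, cap7 below 0.15 rad), for 0.1 s.
At the end, for the whole second after the job is handed in: All seven caps are shut (below 0.15 rad); the block stands flat and at rest on the bench within 30 mm of where it started (all of step 3 and distance of block from where it was at the start of the episode below 0.03 m and height (world z) of block below 0.005 m and angle between block's own z axis and vertical below 0.05 rad and linear speed of block below 0.01 m/s); the robot touches nothing.
It fails at once if a cap is passed over: one is shut while the cap two places before it still stands open (above 0.22 rad) ((value of joint cap1 above 0.22 rad and value of joint cap3 below 0.15 rad) or (value of joint cap2 above 0.22 rad and value of joint cap4 below 0.15 rad) or (value of joint cap3 above 0.22 rad and value of joint cap5 below 0.15 rad) or (value of joint cap4 above 0.22 rad and value of joint cap6 below 0.15 rad) or (value of joint cap5 above 0.22 rad and value of joint cap7 below 0.15 rad)).
It fails at once if the fingertips are raised more than about 25 mm above the shut caps (TCP more than 97 mm above the block's underside) after the first cap is shut and before all are (value of joint any of cap1, cap2, cap3, cap4, cap5, cap6, cap7 below 0.15 rad and value of joint any of cap1, cap2, cap3, cap4, cap5, cap6, cap7 above 0.15 rad and z of the grasp point in the frame of block above 0.097 m).
It fails at once if the block is lifted, tipped or pushed more than 30 mm (height (world z) of block above 0.008 m or angle between block's own z axis and vertical above 0.1 rad or distance of block from where it was at the start of the episode above 0.03 m).
It fails at once if the fingers press on the block or its caps with more than 30 N (contact force between the fingers and block above 30 N).
It fails at once if the timer, tube, bottle, beaker or well plate is moved more than 15 mm (distance of any of timer, tube, pink_bottle, beaker, plate from where it was at the start of the episode above 0.015 m).
It also fails if it takes over 40 s, if anything falls off the work surface, if the arm or the gripper's body presses on something with over 40 N, if the wrist force passes 120 N, or if a joint passes its speed limit or range.

### The arm

A 6-joint arm with a two-finger parallel gripper is mounted at the origin on a cart in front of the work surface, level with it; the furniture and walls round the work are solid. World frame = base frame: x ahead of the robot, y to its left, z up, the work surface at z = 0. Lengths are in m, angles in rad, forces in N, time in s.
With the tool pointing down it reaches from about 0.35 to 0.875 m from the base axis. Payload 15.5 kg.
Tool frame: the origin (TCP) lies between the finger pads, 19 mm behind the fingertips; this is the grasp point; z points along the fingers, y is the line along which they close (so a half turn about z gives the same grasp; the last joint's range is limited). The gripper opens to 85 mm and grips with 20 to 120 N. Pads are 22 mm wide; open, the fingers measure 114 mm over their backs; the gripper's body (76 mm by 85 mm) begins 54 mm behind the grasp point. The pads swing forward as they close: fully open they stand 13 mm farther back than shut.
Start: joints at [1.246, 0.494, 1.345, -0, 1.302, -0.096], TCP at [0.142, 0.609, 0.25] pointing down, gripper open.
Joint ranges: [-2.91, 2.91], [-0.82, 2.16], [0.22, 2.67], [-1.22, 4.37], [0.12, 2.79], [-3.08, 3.08]. Speed limits (rad/s): [1.89, 1.89, 2.57, 3.01, 3.01, 3.01].

### API

Orientations are given as [roll, pitch, yaw] about the fixed x, y, z axes, in that order (R = Rz(yaw) Ry(pitch) Rx(roll)).
In Python, from station import bot gives the robot as it stands.
- The arm moves only by the tool jog_arm, called after "Call:" in YAML: its name, and indented under it one key for each argument. Schema: {"type":"object","properties":{"plan":{"type":"array","items":{"type":"object","properties":{"tx":{"type":"number"},"ty":{"type":"number"},"tz":{"type":"number"},"rz":{"type":"number"}},"additionalProperties":false},"minItems":1,"maxItems":5},"finger_gap":{"type":"number"},"only":{"type":"string"},"quiet":{"type":"boolean"},"lines":{"type":"string"}},"required":["plan"],"additionalProperties":false}. plan is a list of rows, 1 to 5 of them, each an object with the fields tx, ty, tz (the shift in units of 20 mm), rz (a turn about the tool's z in units of 0.25 rad); a field left out counts as zero; each row is the pose to reach, as a shift and turn from the pose commanded when the call began, along the tool's axes at that moment; what a row does not reach only later rows make up. A row lasts 1/10 s, in which the tool goes at most 0.05 m and 0.15 rad, less where a joint would pass 70% of its speed; a pose out of reach is approached as far as the arm can. finger_gap is the opening from 0.0 (shut) to 1.0 (fully open), set as the call begins (left out keeps the last). The fingers move at their own pace and stop on an object; the grip force is fixed at half the most. Time passes only in rows, so rows that do not move let the fingers close. The tool returns the time, the measured TCP pose, the force, the opening and the grip force at its end. only (a regular expression) keeps the lines of the reply that match it, lines (a string "A,B") keeps lines A to B, and quiet returns only ok. Input that does not fit is refused with a message, and nothing moves.
- bot.get_obs(): the state, without advancing time (a new reading comes with each control period).
- bot.camera(name): name is "side" or "top" or "wrist"; returns a dict with "image" (480x640x3 uint8, red, green, blue), "depth" (480x640 float32, m along the optical axis (not along the pixel's ray), 0 where there is no reading), "fx", "fy", "cx", "cy" (pixels), "rvec" (rotation vector, rad) and "tvec" (3), from world to camera coordinates, as OpenCV has them. Camera axes: x right, y down, z forward; pixel columns grow to the right and rows downward; lengths in m; the calibration is good to about 2 mm. A picture is of the moment at which its call begins.
- bot.sign_off(): hands the job in; it is judged then, once.
The state is a dict: "time": time; "joint_pos": joint angles; "joint_velocities": joint speeds; "joint_efforts": joint torques, N m; "eef_pos": TCP position; "eef_rot": TCP orientation; "wrist_force": force on the tool from outside, world axes, zero at the start; "wrist_torque": the same for the moment, N m; "finger_gap": opening from 0.0 (shut) to 1.0 (fully open); "grasp_force": force on a finger pad.
Only numpy, scipy, OpenCV 4.12 (cv2) and the standard library are available. Lean on these libraries where they do the work, as an engineer would, in place of code of your own. Each camera call takes 0.05 s, during which the arm holds its last target. There are 200 camera calls.

## Working session

There is one attempt and no reset: what is moved stays moved. The work goes in short steps, Python scripts to look and compute and a tool call to move; the robot and the scene stay as the last step left them, time stands still between calls to the robot, and variables do not carry over. Pictures are saved under pics/ and viewed, at most 10 in all, crops included, and the job is handed in when it is done.

```bash
mkdir -p pics; ls; python3 - <<'E'
from station import bot
import cv2,numpy as np
o=bot.get_obs();print(o['eef_pos'],o['eef_rot'],o['time'])
for n in('top','side'):
    c=bot.camera(n);cv2.imwrite(f'pics/{n}0.png',c['image'][:,:,::-1]);np.savez(f'{n}0.npz',**c);print(n,c['fx'],c['cx'],c['cy'],c['rvec'],c['tvec'])
E
```

```text
pics
station.py
[0.14227755 0.60824017 0.24938708] [-3.14036445e+00 -1.06339416e-04  2.91177433e+00] 0.0
top 477.60591558360017 320.4385930646348 241.02830663748878 [ 2.19866088 -2.01687477  0.20770562] [-0.07338741  0.61401673  0.94325475]
side 494.5847584307362 320.31335763248956 229.43195596229816 [ 0.1347685  -2.53718347  1.69264083] [0.60580602 0.11534722 1.03907895]
```

View pics/top0.png

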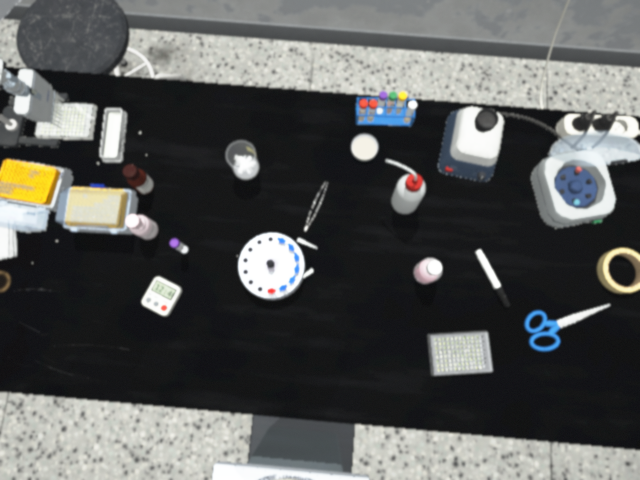

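View pics/side0.png

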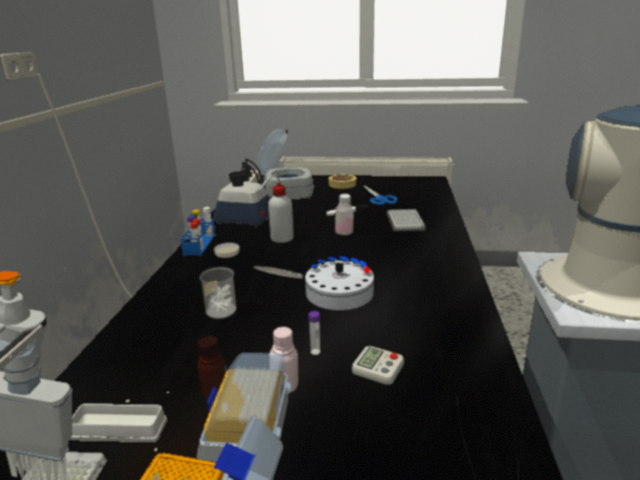

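The top view shows the block at about (271,266), the red cap at about (272,291) and the blue caps round its right side up to about (270,240). In the side view the block is at about (340,283). Next I'll measure, with a zoomed crop.

```bash
cat > h.py <<'E'
import numpy as np,cv2
def ray(c,uv):
    R=cv2.Rodrigues(np.array(c['rvec']))[0];t=np.array(c['tvec']).ravel()
    d=np.c_[(np.array(uv,float)-[c['cx'],c['cy']])/[c['fx'],c['fy']],np.ones(len(uv))]@R
    return -R.T@t,d
def onplane(c,uv,z):
    o,d=ray(c,uv);return o+d*((z-o[2])/d[:,2])[:,None]
def proj(c,p):
    return cv2.projectPoints(np.array(p,float),np.array(c['rvec']),np.array(c['tvec']),np.array([[c['fx'],0,c['cx']],[0,c['fy'],c['cy']],[0,0,1.]]),None)[0][:,0]
def blobs(c,kind):
    h=cv2.cvtColor(c['image'],cv2.COLOR_RGB2HSV);H,S,V=[h[...,i].astype(int) for i in range(3)]
    m=(S>120)&(V>80)&(((H<8)|(H>172)) if kind=='r' else ((H>98)&(H<122)))
    n,_,st,ce=cv2.connectedComponentsWithStats(m.astype(np.uint8))
    return [(ce[i],st[i,4]) for i in range(1,n) if st[i,4]>3]
E
python3 - <<'E'
from h import *
for n,(x0,y0,x1,y1) in dict(top=(220,215,330,320),side=(290,240,390,315)).items():
    c=dict(np.load(n+'0.npz'))
    cv2.imwrite(f'pics/{n}z.png',cv2.resize(c['image'][y0:y1,x0:x1,::-1],None,fx=5,fy=5,interpolation=cv2.INTER_CUBIC))
    for k in'rb':
        for ce,a in blobs(c,k):
            if x0<ce[0]<x1 and y0<ce[1]<y1: print(n,k,ce.round(1),a,onplane(c,[ce],.055).round(4))
    im=c['image'];g=im.min(2)[y0:y1,x0:x1]
    if n=='top':
        m=cv2.morphologyEx((g>90).astype(np.uint8),cv2.MORPH_CLOSE,np.ones((9,9)));m=cv2.morphologyEx(m,cv2.MORPH_OPEN,cv2.getStructuringElement(2,(21,21)))
        k=max(cv2.findContours(m,0,1)[0],key=cv2.contourArea)[:,0]+[x0,y0]
        e=cv2.fitEllipse(k.astype(np.float32));print('ell',e,onplane(c,[e[0]],.044))
E
```

```text
top r [271.  290.6] 22 [[0.5059 0.0733 0.055 ]]
top b [281.3 240.5] 18 [[0.6137 0.0629 0.055 ]]
top b [290.8 247.3] 21 [[0.6008 0.0413 0.055 ]]
top b [296.3 257.1] 22 [[0.5808 0.0277 0.055 ]]
top b [296.5 268.8] 23 [[0.556  0.0248 0.055 ]]
top b [291.8 279.5] 21 [[0.5327 0.0324 0.055 ]]
top b [282.6 287.6] 19 [[0.5143 0.0499 0.055 ]]
ell ((271.5911560058594, 264.9843444824219), (66.44949340820312, 69.72180938720703), 58.878482818603516) [[0.56125604 0.07906666 0.044     ]]
side r [366.9 269.6] 33 [[0.5039 0.0774 0.055 ]]
side b [331.8 258.4] 28 [[0.5806 0.0305 0.055 ]]
side b [353.7 260.4] 114 [[0.5332 0.0368 0.055 ]]
side b [321.1 260.8] 23 [[0.6022 0.0438 0.055 ]]
side b [314.  265.3] 22 [[0.6144 0.0657 0.055 ]]
```

View pics/topz.png

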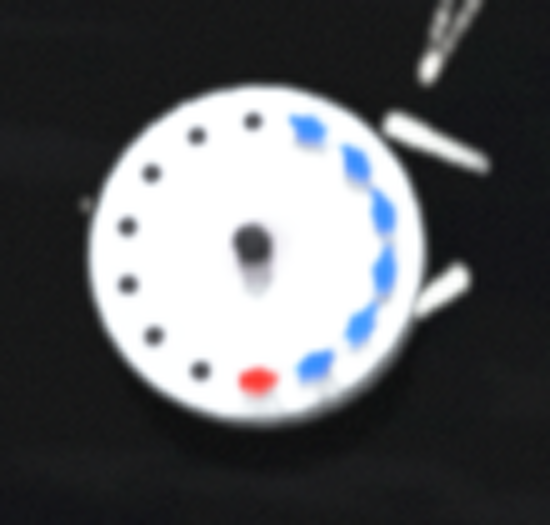

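View pics/sidez.png

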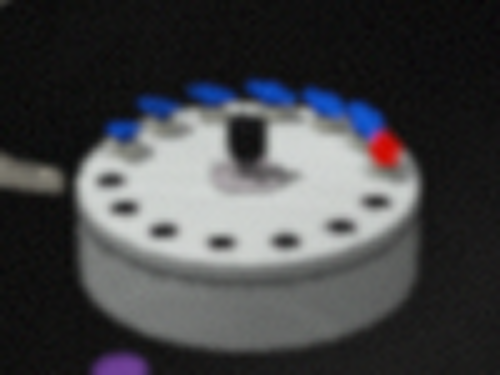

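Both zooms show the seven caps ajar on the right-hand arc. The black holes, such as the crop pixels (252,121) and (200,371) in the top view, are sharp enough to fit the pose from.

```bash
python3 - <<'E'
from h import *
from scipy.optimize import least_squares
res={}
for n,(x0,y0,x1,y1) in dict(top=(235,230,308,302),side=(302,255,378,295)).items():
    c=dict(np.load(n+'0.npz'));g=c['image'].max(2)[y0:y1,x0:x1].astype(float)
    bh=cv2.morphologyEx(g.astype(np.uint8),cv2.MORPH_BLACKHAT,np.ones((9,9)))
    m=(bh>50).astype(np.uint8);N,L,st,ce=cv2.connectedComponentsWithStats(m)
    P=[]
    for i in range(1,N):
        w=bh*(L==i);yy,xx=np.mgrid[:w.shape[0],:w.shape[1]]
        u=[(w*xx).sum()/w.sum()+x0,(w*yy).sum()/w.sum()+y0];p=onplane(c,[u],.044)[0]
        r=np.linalg.norm(p[:2]-[.559,.0815])
        if .048<r<.064 and st[i,4]>3: P.append(p[:2])
    P=np.array(P)
    B=np.array([onplane(c,[ce],.055)[0,:2] for k in'rb' for ce,a in blobs(c,k) if x0<ce[0]<x1 and y0<ce[1]<y1 and a<60])
    def f(q,P):
        d=P-q[:2];a=np.arctan2(d[:,1],d[:,0])-q[2];s=2*np.pi/14
        e=(a/s-np.round(a/s))*s
        return np.r_[(np.hypot(*d.T)-.056),.056*e]
    for nm,Q in (('holes',P),('caps',B)):
        s=least_squares(f,[.559,.081,-np.pi/2+.2],args=(Q,));print(n,nm,len(Q),s.x.round(4),(np.abs(s.fun).max()*1e3).round(2))
E
```

```text
top holes 7 [ 0.5621  0.0811 -1.217 ] 0.27
top caps 7 [ 0.5612  0.0804 -1.2172] 0.62
side holes 9 [ 0.5588  0.0837 -1.2423] 5.33
side caps 4 [ 0.5611  0.0835 -1.2247] 1.59
```
Yaw: holes on a grid of 25.7, cap index: cap1 angle = yaw -77.1° = -69.7-77.1=-146.8°. Cap1 pos = .562+.056cos(-146.8)= .562-.0469=.515; y=.081-.0307=.0504. But red blob at (0.506,0.073): angle = atan2(-.008,-.056) = -172°. So off by one grid: yaw = -69.7-25.7=-95.4° → -1.6656. cap1 angle -172.6. Good. cap7 at -18.3°. : (.615,.0635). matches.

Careful with the scale: shifts go in units of 20 mm and turns go in units of 0.25 rad. That gives: -0.23 rad is -0.92.

Call:
jog_arm:
  plan:
    - {"rz": -0.48}
    - {"rz": -0.92}
    - {"rz": -0.92}
  finger_gap: 0.0

```text
time: 0.4
eef_pos: [0.1423, 0.6084, 0.2497]
eef_rot: [-3.141, -0.0, -3.139]
wrist_force: [0.5, -0.9, -0.5]
finger_gap: 0.519
grasp_force: 0.0
```

```bash
python3 - <<'E'
import numpy as np
for a in list(range(-204,20,6)):
    t=np.radians(a);print(a,.5615+.056*np.cos(t).round(4),(.082+.056*np.sin(t)).round(4),end=' | ')
E
```

```text
-204 0.510344 0.1048 | -198 0.5082384 0.0993 | -192 0.5067264 0.0936 | -186 0.505808 0.0879 | -180 0.5055 0.082 | -174 0.505808 0.0761 | -168 0.5067264 0.0704 | -162 0.5082384 0.0647 | -156 0.510344 0.0592 | -150 0.513004 0.054 | -144 0.516196 0.0491 | -138 0.5198864 0.0445 | -132 0.5240304 0.0404 | -126 0.5285832 0.0367 | -120 0.5335 0.0335 | -114 0.5387248 0.0308 | -108 0.544196 0.0287 | -102 0.5498576 0.0272 | -96 0.555648 0.0263 | -90 0.5615 0.026 | -84 0.567352 0.0263 | -78 0.5731424 0.0272 | -72 0.578804 0.0287 | -66 0.5842752 0.0308 | -60 0.5895 0.0335 | -54 0.5944168 0.0367 | -48 0.5989696 0.0404 | -42 0.6031136 0.0445 | -36 0.606804 0.0491 | -30 0.609996 0.054 | -24 0.612656 0.0592 | -18 0.6147616 0.0647 | -12 0.6162736 0.0704 | -6 0.617192 0.0761 | 0 0.6175 0.082 | 6 0.617192 0.0879 | 12 0.6162736 0.0936 | 18 0.6147616 0.0993 |
```

Call:
jog_arm:
  plan:
    - {"tx": -1.35,"ty": -1.85}
    - {"tx": -2.7,"ty": -3.7}
    - {"tx": -4.05,"ty": -5.55}
    - {"tx": -5.4,"ty": -7.4}
    - {"tx": -6.75,"ty": -9.25}

```text
time: 0.9
eef_pos: [0.278, 0.422, 0.2499]
eef_rot: [-3.141, -0.0, 3.138]
wrist_force: [0.7, 0.6, -0.2]
finger_gap: 0.0
grasp_force: 0.0
```

Call:
jog_arm:
  plan:
    - {"tx": -1.35,"ty": -1.85}
    - {"tx": -2.7,"ty": -3.7}
    - {"tx": -4.05,"ty": -5.55}
    - {"tx": -5.4,"ty": -7.4}
    - {"tx": -6.75,"ty": -9.25}

```text
time: 1.4
eef_pos: [0.4132, 0.2369, 0.25]
eef_rot: [3.142, 0.0, 3.138]
wrist_force: [0.3, 1.6, 0.2]
finger_gap: 0.0
grasp_force: 0.0
```

Call:
jog_arm:
  plan:
    - {"tx": -1.35,"ty": -1.85}
    - {"tx": -2.7,"ty": -3.7}
    - {"tx": -4.05,"ty": -5.55}
    - {"tx": -4.9,"ty": -6.7}
    - {"tx": -4.9,"ty": -6.7}

```text
time: 1.9
eef_pos: [0.5125, 0.1018, 0.2498]
eef_rot: [-3.141, 0.001, 3.135]
wrist_force: [-0.4, 1.1, 1.7]
finger_gap: -0.003
grasp_force: 0.0
```

Scaled: 0.15 m is 7.5, 0.135 m is 6.75.

Call:
jog_arm:
  plan:
    - {"tz": 2.25}
    - {"tx": 0.05,"ty": 0.05,"tz": 4.5}
    - {"tx": 0.1,"ty": 0.15,"tz": 6.75}
    - {"tx": 0.1,"ty": 0.15,"tz": 7.5}
    - {"tx": 0.1,"ty": 0.15,"tz": 7.5}

```text
time: 2.4
eef_pos: [0.5067, 0.108, 0.0979]
eef_rot: [-3.141, -0.005, 3.14]
wrist_force: [0.3, -0.1, 0.8]
finger_gap: 0.001
grasp_force: 0.0
```

```bash
python3 - <<'E'
from station import bot
from h import *
o=bot.get_obs();print(o['eef_pos'])
c=bot.camera('side');np.savez('side1.npz',**c)
p=o['eef_pos'];print(proj(c,[p,p-[0,0,.019],p-[0,0,.019]+[0,.0145,0]]).round(1))
cv2.imwrite('pics/side1.png',cv2.resize(c['image'][200:310,280:420,::-1],None,fx=5,fy=5,interpolation=cv2.INTER_CUBIC))
E
```

```text
[0.50665997 0.10798359 0.09787102]
[[365.2 257.1]
 [365.1 265.8]
 [364.8 269.2]]
```

View pics/side1.png

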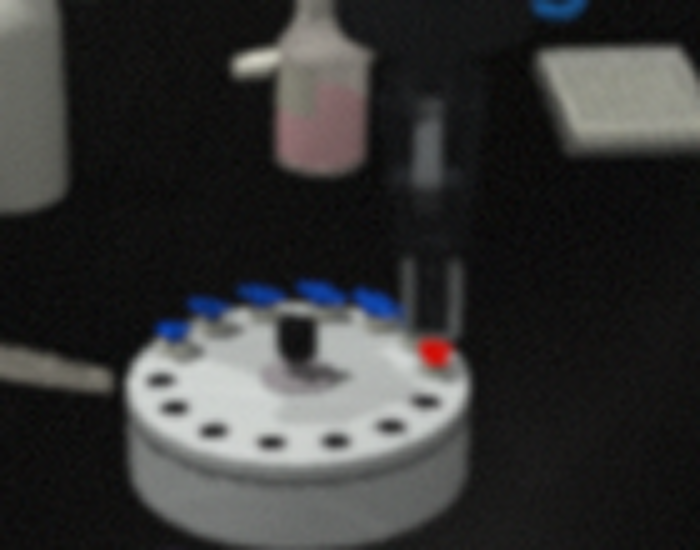

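The closed fingertips show as a dark bar above the red cap, with their lower end at about (366,267). That fits the 19 mm tip offset. I'll let the arm settle, then descend.

Call:
jog_arm:
  plan:
    - {}
    - {}
    - {}

```text
time: 2.75
eef_pos: [0.509, 0.1078, 0.1011]
eef_rot: [3.141, 0.002, 3.141]
wrist_force: [0.5, 0.3, -1.1]
finger_gap: 0.0
grasp_force: 0.0
```

Call:
jog_arm:
  plan:
    - {"tz": 0.5}
    - {"tz": 0.9}
    - {"tz": 1.15}
    - {"tz": 1.25}
    - {"tz": 1.25}

```text
time: 3.25
eef_pos: [0.5083, 0.1076, 0.0745]
eef_rot: [-3.142, -0.001, -3.141]
wrist_force: [0.1, -0.5, 0.1]
finger_gap: -0.002
grasp_force: 0.0
```

Scaled: -0.0319 m is -1.595, -0.026 m is -1.3.

Call:
jog_arm:
  plan:
    - {"ty": -0.45,"tz": 0.065}
    - {"tx": 0.065,"ty": -0.72,"tz": 0.065}
    - {"tx": 0.11,"ty": -1.005,"tz": 0.065}
    - {"tx": 0.125,"ty": -1.3,"tz": 0.065}
    - {"tx": 0.11,"ty": -1.595,"tz": 0.065}

```text
time: 3.75
eef_pos: [0.5062, 0.0751, 0.0738]
eef_rot: [-3.142, 0.0, 3.142]
wrist_force: [1.2, 0.8, -0.3]
finger_gap: 0.003
grasp_force: 0.1
```

```bash
cat > look.py <<'E'
import sys
from station import bot
from h import *
c=bot.camera('side');n=sys.argv[1];np.savez(n+'.npz',**c)
cv2.imwrite(f'pics/{n}.png',cv2.resize(c['image'][220:310,290:410,::-1],None,fx=5,fy=5,interpolation=cv2.INTER_CUBIC))
o=bot.get_obs();print(o['time'],o['eef_pos'],o['wrist_force'].round(1))
E
python3 look.py s2
```

```text
3.8 [0.5063909  0.07452279 0.0737919 ] [-0.4 -0.7 -0.2]
```

View pics/s2.png

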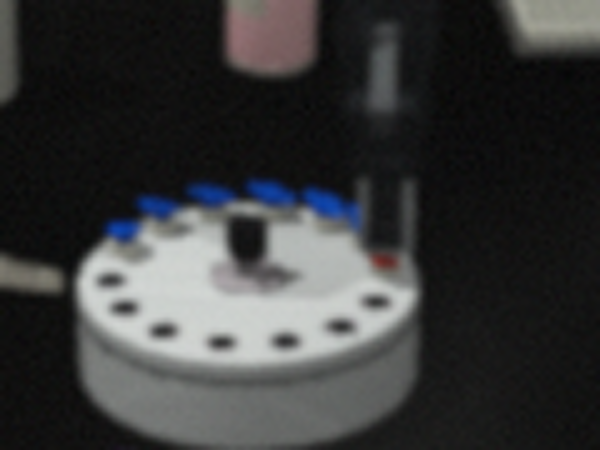

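The red cap at about (367,272) is now folded down under the fingertips and the block hasn't moved, so I'll carry on.

Scaled: -0.027 m is -1.35, -0.0221 m is -1.105.

Call:
jog_arm:
  plan:
    - {"tx": -0.045,"ty": -0.285}
    - {"tx": -0.12,"ty": -0.57}
    - {"tx": -0.225,"ty": -0.845}
    - {"tx": -0.36,"ty": -1.105}
    - {"tx": -0.52,"ty": -1.35}

```text
time: 4.3
eef_pos: [0.517, 0.0483, 0.0737]
eef_rot: [-3.142, 0.0, -3.141]
wrist_force: [0.4, 0.3, 0.3]
finger_gap: -0.004
grasp_force: 0.1
```

```bash
python3 look.py s3; python3 - <<'E'
from h import *
for n in('side0','s2','s3'):
    c=dict(np.load(n+'.npz'));print(n,[(ce.round(1).tolist(),int(a)) for k in'rb' for ce,a in blobs(c,k) if 300<ce[0]<380 and 250<ce[1]<300])
E
```

```text
4.35 [0.51763723 0.04773518 0.07373208] [ 1.1 -1.4 -0.4]
side0 [([366.9, 269.6], 33), ([331.8, 258.4], 28), ([353.7, 260.4], 114), ([321.1, 260.8], 23), ([314.0, 265.3], 22)]
s2 [([366.2, 271.7], 6), ([331.8, 258.5], 26), ([343.8, 258.1], 34), ([321.1, 260.8], 23), ([355.9, 260.7], 46), ([314.0, 265.3], 22)]
s3 [([366.5, 270.1], 29), ([331.7, 258.4], 27), ([343.8, 258.1], 34), ([321.1, 260.8], 23), ([353.7, 259.9], 26), ([314.0, 265.3], 22), ([362.8, 265.6], 9)]
```

View pics/s3.png

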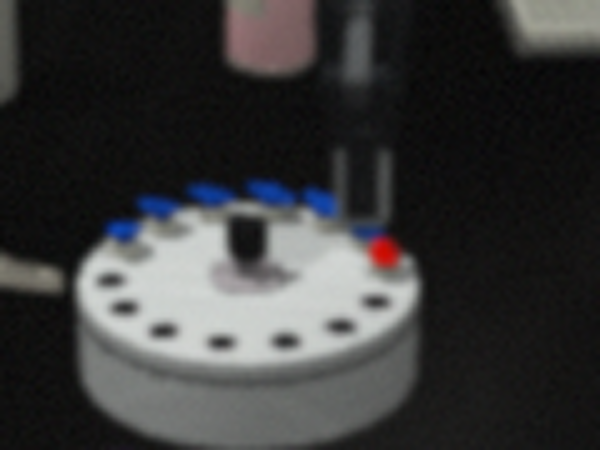

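```bash
python3 - <<'E'
from h import *
c=dict(np.load('side0.npz'));b=np.array([.5615,.082,0]);yaw=-1.6656
for q in(0,.15,.3):
    P=[]
    for n in range(1,8):
        t=yaw+np.radians((n-4)*25.7);r=np.array([np.cos(t),np.sin(t),0]);f=np.array([-r[1],r[0],0])
        P.append(b+.056*r+f*(-.009+.009*np.cos(q))+[0,0,.0525+.009*np.sin(q)])
    print(q,proj(c,P).round(1).tolist())
E
```

```text
0 [[365.9, 270.1], [362.2, 264.8], [354.1, 260.9], [343.3, 259.0], [331.7, 259.3], [321.3, 261.7], [314.0, 266.0]]
0.15 [[365.9, 269.5], [362.2, 264.3], [354.2, 260.4], [343.4, 258.4], [331.8, 258.7], [321.4, 261.2], [314.0, 265.5]]
0.3 [[365.9, 269.0], [362.3, 263.8], [354.3, 259.8], [343.5, 257.9], [331.9, 258.1], [321.5, 260.6], [314.0, 264.8]]
```

The red cap at about (367,270) and cap 2 at about (363,266) are lower, but I can't read their angle at this scale. The wrist camera should be closer.

```bash
python3 - <<'E'
from station import bot
from h import *
c=bot.camera('wrist');np.savez('w.npz',**c)
cv2.imwrite('pics/w.png',c['image'][:,:,::-1])
b=np.array([.5615,.082,0]);yaw=-1.6656
def pts(n):
    t=yaw+np.radians((n-4)*25.7);r=np.array([np.cos(t),np.sin(t),0]);f=np.array([-r[1],r[0],0])
    return [b+.056*r+f*s+[0,0,.053] for s in(-.004,0,.005)]
R=cv2.Rodrigues(c['rvec'])[0]
print(-R.T@c['tvec'])
for n in range(1,8):
    uv=proj(c,pts(n));print(n,uv.round().tolist())
E
```

```text
[0.43948072 0.04683898 0.19688837]
1 [[405.0, 297.0], [394.0, 299.0], [380.0, 300.0]]
2 [[338.0, 315.0], [329.0, 320.0], [318.0, 327.0]]
3 [[289.0, 355.0], [284.0, 362.0], [277.0, 372.0]]
4 [[266.0, 406.0], [265.0, 414.0], [265.0, 424.0]]
5 [[272.0, 456.0], [275.0, 464.0], [280.0, 472.0]]
6 [[302.0, 497.0], [308.0, 502.0], [317.0, 508.0]]
7 [[348.0, 523.0], [357.0, 525.0], [368.0, 528.0]]
```

View pics/w.png

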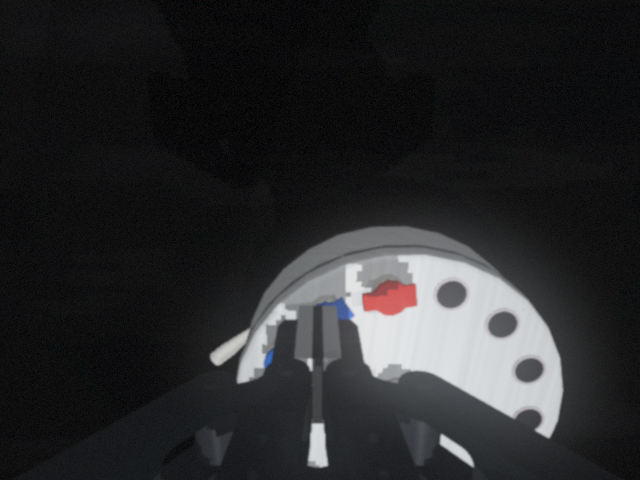

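The red cap is clear in the wrist view, with its tab end at about (363,300) and its hinge end at about (417,294). I'll compare that with predictions for several hinge angles, and use the depth.

```bash
cat > tilt.py <<'E'
import sys
from h import *
def tilt(f,n,kind,b=(.5615,.082,0),yaw=-1.6656):
    c=dict(np.load(f));b=np.array(b)
    t=yaw+np.radians((n-4)*25.7);r=np.array([np.cos(t),np.sin(t),0]);g=np.array([-r[1],r[0],0])
    h=cv2.cvtColor(c['image'],cv2.COLOR_RGB2HSV).astype(int);H=h[...,0]
    m=(h[...,1]>100)&(h[...,2]>60)&(((H<8)|(H>172)) if kind=='r' else ((H>98)&(H<125)))&(c['depth']>0)
    v,u=np.nonzero(cv2.erode(m.astype(np.uint8),np.ones((3,3))))
    o,d=ray(c,np.c_[u,v]);P=o+d*c['depth'][v,u][:,None]
    q=P-(b+.056*r);k=(np.abs(q@r)<.009)&(np.abs(q@g)<.014);P=P[k];q=q[k]
    if k.sum()<15: return n,'n/a'
    A=np.c_[q@g,q@r,np.ones(len(q))];s,*_=np.linalg.lstsq(A,P[:,2],rcond=None)
    return n,k.sum(),'slope',s.round(3),'g',(q@g).min().round(4),(q@g).max().round(4),'z',P[:,2].min().round(4),P[:,2].max().round(4)
if __name__=='__main__':
    for n in range(1,8): print(tilt(sys.argv[1],n,'r' if n==1 else 'b'))
E
python3 tilt.py w.npz; python3 - <<'E'
from h import *
c=dict(np.load('w.npz'));d=c['depth']
b=np.array([.5615,.082,0]);t=-1.6656-np.radians(77.1);r=np.array([np.cos(t),np.sin(t),0]);g=np.array([-r[1],r[0],0])
for q in(0,.1,.15,.2,.3):
    print(q,proj(c,[b+.056*r-.009*g+[0,0,.053],b+.056*r+g*(-.009+.0195*np.cos(q))+[0,0,.053+.0195*np.sin(q)]]).round(1).tolist())
uv=[(430,330),(490,360),(400,340)]
o,dd=ray(c,uv)
print('top z',[(o+dd[i]*d[v,u])[2].round(4) for i,(u,v) in enumerate(uv)])
E
```

```text
(1, np.int64(1062), 'slope', array([0.086, 0.021, 0.053]), 'g', np.float64(-0.0076), np.float64(0.0109), 'z', np.float64(0.051), np.float64(0.0553))
(2, np.int64(141), 'slope', array([-0.015,  0.016,  0.052]), 'g', np.float64(-0.0081), np.float64(-0.0037), 'z', np.float64(0.0509), np.float64(0.0543))
(3, np.int64(51), 'slope', array([0.166, 0.475, 0.052]), 'g', np.float64(-0.0028), np.float64(0.0028), 'z', np.float64(0.053), np.float64(0.0559))
(4, 'n/a')
(5, 'n/a')
(6, 'n/a')
(7, 'n/a')
0 [[418.5, 295.8], [365.0, 302.2]]
0.1 [[418.5, 295.8], [365.8, 304.5]]
0.15 [[418.5, 295.8], [366.4, 305.6]]
0.2 [[418.5, 295.8], [367.2, 306.7]]
0.3 [[418.5, 295.8], [369.2, 308.9]]
top z [np.float64(0.0427), np.float64(0.0434), np.float64(0.0431)]
```

The depth fit gives cap 1 a slope of 0.086 rad, so it is shut, and the pose and height agree. On with the stroke.

Scaled: -0.0225 m is -1.125, -0.0183 m is -0.915.

Call:
jog_arm:
  plan:
    - {"tx": -0.185,"ty": -0.23}
    - {"tx": -0.39,"ty": -0.435}
    - {"tx": -0.62,"ty": -0.62}
    - {"tx": -0.865,"ty": -0.78}
    - {"tx": -1.125,"ty": -0.915}

```text
time: 4.9
eef_pos: [0.5397, 0.0301, 0.0737]
eef_rot: [-3.142, 0.0, -3.141]
wrist_force: [-0.4, -0.1, 0.9]
finger_gap: -0.002
grasp_force: 0.0
```

Call:
jog_arm:
  plan:
    - {"tx": -0.275,"ty": -0.105}
    - {"tx": -0.56,"ty": -0.18}
    - {"tx": -0.845,"ty": -0.225}
    - {"tx": -1.14,"ty": -0.24}
    - {"tx": -1.435,"ty": -0.225}

```text
time: 5.4
eef_pos: [0.5684, 0.026, 0.0737]
eef_rot: [-3.142, 0.0, -3.141]
wrist_force: [0.3, 0.7, 0.6]
finger_gap: 0.002
grasp_force: 0.0
```

```bash
python3 - <<'E'
from station import bot
from h import *
c=bot.camera('wrist');np.savez('w2.npz',**c)
c=bot.camera('side');print([(ce.round(1).tolist(),int(a)) for k in'rb' for ce,a in blobs(c,k) if 300<ce[0]<380 and 250<ce[1]<300])
print(bot.get_obs()['eef_pos'])
E
python3 tilt.py w2.npz
```

```text
[([366.6, 270.2], 32), ([330.4, 258.4], 22), ([344.6, 259.2], 16), ([321.1, 261.0], 20), ([359.0, 263.1], 43), ([314.1, 265.3], 23)]
[0.56880303 0.02603331 0.07371269]
(1, np.int64(1479), 'slope', array([0.101, 0.006, 0.053]), 'g', np.float64(-0.0082), np.float64(0.0114), 'z', np.float64(0.0504), np.float64(0.0558))
(2, np.int64(1432), 'slope', array([0.087, 0.02 , 0.053]), 'g', np.float64(-0.0078), np.float64(0.0107), 'z', np.float64(0.0507), np.float64(0.0559))
(3, np.int64(1280), 'slope', array([0.09 , 0.007, 0.053]), 'g', np.float64(-0.0083), np.float64(0.0104), 'z', np.float64(0.0507), np.float64(0.0556))
(4, np.int64(817), 'slope', array([0.074, 0.01 , 0.053]), 'g', np.float64(-0.0094), np.float64(0.0031), 'z', np.float64(0.0509), np.float64(0.0548))
(5, 'n/a')
(6, 'n/a')
(7, 'n/a')
```

Call:
jog_arm:
  plan:
    - {"tx": -0.285,"ty": 0.045}
    - {"tx": -0.57,"ty": 0.12}
    - {"tx": -0.845,"ty": 0.225}
    - {"tx": -1.105,"ty": 0.36}
    - {"tx": -1.35,"ty": 0.52}

```text
time: 6.0
eef_pos: [0.5953, 0.0366, 0.0737]
eef_rot: [-3.142, -0.0, -3.141]
wrist_force: [-1.1, 0.7, -0.0]
finger_gap: 0.001
grasp_force: 0.2
```

Call:
jog_arm:
  plan:
    - {"tx": -0.23,"ty": 0.185}
    - {"tx": -0.435,"ty": 0.39}
    - {"tx": -0.62,"ty": 0.62}
    - {"tx": -0.78,"ty": 0.865}
    - {"tx": -0.915,"ty": 1.125}

```text
time: 6.5
eef_pos: [0.6134, 0.0593, 0.0737]
eef_rot: [-3.142, 0.0, -3.141]
wrist_force: [-0.9, -0.2, -0.2]
finger_gap: -0.0
grasp_force: 0.1
```

Call:
jog_arm:
  plan:
    - {"tx": -0.105,"ty": 0.275}
    - {"tx": -0.18,"ty": 0.56}
    - {"tx": -0.225,"ty": 0.845}
    - {"tx": -0.24,"ty": 1.14}
    - {"tx": -0.225,"ty": 1.435}

```text
time: 7.0
eef_pos: [0.6177, 0.0881, 0.0737]
eef_rot: [-3.142, 0.0, -3.141]
wrist_force: [-0.3, 0.5, -0.6]
finger_gap: -0.003
grasp_force: 0.0
```

Call:
jog_arm:
  plan:
    - {"tx": -0.05,"ty": 0.3}
    - {"tx": -0.1,"ty": 0.6}
    - {"tx": -0.1,"ty": 0.6}

```text
time: 7.3
eef_pos: [0.6198, 0.1004, 0.0737]
eef_rot: [3.141, 0.0, -3.141]
wrist_force: [0.1, -0.9, 0.4]
finger_gap: 0.004
grasp_force: 0.0
```

```bash
python3 - <<'E'
from station import bot
from h import *
c=bot.camera('wrist');np.savez('w3.npz',**c)
c=bot.camera('side');np.savez('s4.npz',**c);print([(ce.round(1).tolist(),int(a)) for k in'rb' for ce,a in blobs(c,k) if 300<ce[0]<380 and 250<ce[1]<300])
E
python3 tilt.py w3.npz
```

```text
[([366.4, 270.2], 23), ([343.9, 258.9], 28), ([331.8, 259.1], 25), ([357.4, 262.3], 46), ([319.9, 262.6], 34)]
(1, np.int64(68), 'slope', array([ 0.118, -1.003,  0.047]), 'g', np.float64(-0.0018), np.float64(0.0043), 'z', np.float64(0.0513), np.float64(0.055))
(2, np.int64(1690), 'slope', array([ 0.09 , -0.017,  0.053]), 'g', np.float64(-0.008), np.float64(0.0108), 'z', np.float64(0.0507), np.float64(0.0558))
(3, np.int64(1906), 'slope', array([ 0.083, -0.022,  0.053]), 'g', np.float64(-0.0139), np.float64(0.0104), 'z', np.float64(0.0505), np.float64(0.056))
(4, np.int64(1574), 'slope', array([ 0.083, -0.027,  0.053]), 'g', np.float64(-0.0088), np.float64(0.0101), 'z', np.float64(0.0505), np.float64(0.0553))
(5, np.int64(1383), 'slope', array([ 0.093, -0.018,  0.053]), 'g', np.float64(-0.0091), np.float64(0.0095), 'z', np.float64(0.0508), np.float64(0.0556))
(6, np.int64(1151), 'slope', array([ 0.094, -0.016,  0.053]), 'g', np.float64(-0.0093), np.float64(0.009), 'z', np.float64(0.0507), np.float64(0.0556))
(7, np.int64(1067), 'slope', array([ 0.095, -0.018,  0.053]), 'g', np.float64(-0.0096), np.float64(0.0088), 'z', np.float64(0.0505), np.float64(0.0555))
```

All seven caps read about 0.09 rad, so they are shut. I'll raise clear and hand in.

Call:
jog_arm:
  plan:
    - {"tz": -1}
    - {"tz": -3}
    - {"tz": -5}
    - {"tz": -7}
    - {"tz": -7}

```text
time: 7.9
eef_pos: [0.6221, 0.0994, 0.2192]
eef_rot: [3.141, 0.009, 3.142]
wrist_force: [0.3, 0.3, -0.2]
finger_gap: 0.001
grasp_force: 0.0
```

Call:
jog_arm:
  plan:
    - {}
    - {}
    - {}

```text
time: 8.2
eef_pos: [0.619, 0.0994, 0.2124]
eef_rot: [-3.141, -0.002, -3.142]
wrist_force: [0.0, 0.2, 0.4]
finger_gap: 0.0
grasp_force: 0.0
```

```bash
python3 - <<'E'
from station import bot
print(bot.get_obs()['eef_pos']);print(bot.sign_off())
E
```

```text
[0.61903435 0.09940705 0.21235702]
the job is handed in; nothing more can be done
None
```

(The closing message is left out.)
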